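Tuck the chord plaque under the pineapple arm

ROBOT

A 6-joint arm with a two-finger parallel gripper is mounted at the origin on the work surface. World frame = base frame: x ahead of the robot, y to its left, z up, the work surface at z = 0. Lengths are in m, angles in rad, forces in N, time in s.
With the tool pointing down it reaches from about 0.225 to 0.875 m from the base axis. Payload 3.4 kg.
Tool frame: the origin (TCP) lies at the very end of the fingers, on their centre line; the grasp point (between the pads) lies 19 mm behind it (grip_depth is the distance from the TCP to the grasp point, in m); x points along the fingers, z is the direction in which the jaws open and shut, and the axes are right-handed (so a half turn about x gives the same grasp; the last joint's range is limited). The gripper opens to 85 mm and grips with 20 to 120 N. Pads are 22 mm wide; open, the fingers measure 114 mm over their backs; the gripper's body (76 mm by 85 mm) begins 54 mm behind the grasp point. The pads swing forward as they close: fully open they stand 13 mm farther back than shut.
Start: joints at [-1.359, 0.276, 1.505, -0, 1.361, -0.121], TCP at [0.188, -0.543, 0.231] pointing down, gripper open.
Joint ranges: [-2.89, 2.89], [-0.75, 2.08], [0.22, 2.7], [-1.18, 4.32], [0.11, 2.71], [-2.7, 2.7]. Speed limits (rad/s): [2.57, 2.57, 3.14, 3.14, 3.14, 3.14].

INTERFACE

Orientations are given as a unit quaternion [w, x, y, z].
In Python, from rig import get_state, get_image, sign_off, grip_depth gives the robot as it stands. The module is installed in compiled form; this text tells all that it offers.
- The arm moves only by the tool arm_command, never from a script. Its argument "series" is a list of rows, each an object with "dp": the shift along the tool's x, y, z scaled (see below), a list of three; "angular": the turn, a rotation vector about the tool's x, y, z scaled (see below), a list of three; "gripper": the finger opening in mm, from 0 to 85.4. A call has exactly 8 rows; each row shifts and turns the pose as measured when the row begins, along the tool's axes as they then stand; what a row does not reach is not made up. The controller multiplies each number of a shift by 0.12 m and each number of a turn by 90 degrees. A row lasts 1/8 s, in which the tool goes at most 62.5 mm and 10.7 degrees, less where a joint would pass 70% of its speed; a pose out of reach is approached as far as the arm can. A call with a number of a shift or a turn outside -1 to 1 is refused whole. A call with a gripper value outside its range is refused whole. The fingers move at their own pace and stop on an object; "grip_force" is the grip in N (left out, the last holds). Time passes only in rows, so rows that do not move let the fingers close, or fill a call up. It gives the time, the measured TCP pose, the force and the opening at its end, in the units of the state.
- get_state(): the state, without advancing time (a new reading comes with each control period).
- get_image(name): name is "scene" or "top" or "wrist"; returns a dict with "image" (384x512x3 uint8, blue, green, red), "depth" (384x512 float32, m along the optical axis (not along the pixel's ray), 0 where there is no reading), "mtx" (3x3 intrinsics, pixels), "k1" (the pictures are not rectified: a ray, as slopes to the right and down, at radius r is drawn at 1 + k1 r^2 times it, then the intrinsics apply), "view" (4x4, takes a point from world to camera coordinates); the wrist camera has in their place "mount" (4x4, takes a point from camera to tool coordinates, whose origin is the TCP and whose axes are the tool frame's). Camera axes: x right, y up, looking along -z (the intrinsics and any distortion apply to the point x, -y, -z); pixel columns grow to the right and rows downward; lengths in m; the calibration is good to about 2 mm. A picture is of the moment at which its call begins: read the wrist's pose just before it.
- sign_off(): hands the job in, once; it reports no verdict.
The state is a dict: "clock": time; "qpos": joint angles; "qd": joint speeds; "effort": joint torques, N m; "position": TCP position; "ee_rot": TCP orientation; "contact_force": force on the tool from outside, world axes, zero at the start; "moment": the same for the moment, N m; "width": finger opening in m.
Only numpy, scipy, OpenCV 4.12 (cv2) and the standard library are available. Lean on these libraries where they do the work, as an engineer would, in place of code of your own. Each camera call takes 0.05 s, during which the arm holds its last target. There are 200 camera calls.

TASK

Take the plywood chord plaque off the black phone stand and tuck it under the weighted arm of the plaque holder, flat on top of the pile that is already there and pushed fully home against the back wall. Leave the pile home and held down by the arm as well, and do not disturb the harmonica, the capo or the bowl.

Things in the scene. Friction and masses are not known exactly. Their poses are not given: they have to be found in the camera images.
- plaque_center (a point): Centre of the loose plywood chord plaque to tuck away: a board 104 (its x) x 54 (y) x 9 mm thick (z), corners rounded at 8 mm, about 45 g, same both ways round. At the start it lies on the tilted rest of the phone stand, +x end low against the ledge, face 32 degrees from level; its upper (-x) end sticks out 20 mm past the rest.
- stand: Matte black swivel phone stand, fixed, facing roughly away from the robot. Origin under its round foot (96 mm across), z up. The rest, 88 x 40 mm (plaque overhangs 7 mm each side), falls 32 degrees towards the stand's +x and ends in a ledge 9 mm proud. The middle of the plaque's underside is 85 mm above the origin.
- holder: Plaque holder of dark wood, fixed. Origin under its base, z up, x from the open mouth to the back wall. Base 80 mm wide (y), 12 mm high, x = -45 to +55 mm. Back wall: face at x = +35, 42 mm high. Four upright 6 mm steel guide pins at x = -12 and +22, y = +-33, 46 mm high: 60 mm between them. Two shorter plaques lie in it, x = -45 to +35: pile top at z = 30.
- clamp (a joint): Lift of the holder's steel hold-down arm, rad: 0 resting on two plaques, about 0.15 with a third under it; rises at the front. Level hinge at x = +46, z = 46 mm in the holder's frame. By weight and a spring it presses about 3 N on the pile with a 30 mm wide bar at x = -15 mm. A plaque pushed in under its upturned lip along the pile's top lifts it by itself, with 5 to 10 N of push.
- clamp_lip (a point): Middle of the front edge of the arm's upturned lip, on its underside: at rest at x = -46, z = 47 mm in the holder's frame, 17 mm above the pile's top. The lip is 30 mm wide and falls at 30 degrees to the bar that presses on the pile.
- pile0_center (a point): Centre of the lower plaque of the pile in the holder: 80 x 54 x 9 mm, shorter than the loose one, loose too; home when its end touches the back wall (centre at x = -5 mm in the holder's frame).
- pile1_center (a point): Centre of the upper plaque of the pile, same as the lower one.
- plaque: The loose plaque itself (for its speed); origin at the middle of its underside.
- harmonica: Bystander: chrome tremolo harmonica 170 x 28 x 27 mm, lying; origin under its centre.
- capo: Bystander: steel capo with lever, 80 x 55 x 11 mm, lying; origin under its centre.
- bowl: Bystander: empty teal bowl 124 mm across, 55 mm high; origin under its centre.
- holder_home (a point): Where the centre of the third plaque comes when home on top of the pile: x = -17, y = 0, z = 34.5 mm in the holder's frame, its long side along the holder's x. Its free end is then at x = -69 mm, 24 mm out past pile and base.
- pineapple_top (a point): Top of the wooden pineapple, 53 mm across, that stands on the arm as its weight, above bar and lip (axis at x = -15 mm in the holder's frame, top 154 mm above the base's underside). It takes the room straight above the mouth, so a hand must lean back from it.
Mind the look-alikes: they are no part of the job. Leave any orange or pink look-alike of the plaque alone.

How it is judged:
By the outcome, as a careful person would: the job done as asked, in the order asked, and still so for the second after the job is handed in, with the robot touching nothing.
It also fails if it takes over 45 s, if anything falls off the work surface, if the arm or the gripper's body presses on something with over 40 N, if the wrist force passes 120 N, or if a joint passes its speed limit or range.

## Working session

There is one attempt and no reset: what is moved stays moved. The work goes in short steps, Python scripts to look and compute and a tool call to move; the robot and the scene stay as the last step left them, time stands still between calls to the robot, and variables do not carry over. Pictures are saved under pics/ and viewed, about 8 in all and at most 12, crops included, and the job is handed in when it is done.

Besides the shell and the picture viewer there is one more tool, called as name([rows], argument=value, ...), one row to a line, values as JSON. arm_command: Moves the arm, as the interface text tells. Its arguments: {"type":"object","properties":{"series":{"type":"array","items":{"type":"object","properties":{"dp":{"type":"array","items":{"type":"number"}},"angular":{"type":"array","items":{"type":"number"}},"gripper":{"type":"number"}}}},"grip_force":{"type":"number"}},"required":["series"]}

```bash
mkdir -p pics; cat > h.py <<'E'
import numpy as np,cv2
from rig import get_state,get_image,sign_off,grip_depth
from scipy.spatial.transform import Rotation as R
def rot(q): return R.from_quat([q[1],q[2],q[3],q[0]])
def shot(name,fn=None):
    s=get_state(); d=get_image(name)
    if 'view' in d: M=np.linalg.inv(d['view'])
    else:
        T=np.eye(4);T[:3,:3]=rot(s['ee_rot']).as_matrix();T[:3,3]=s['position'];M=T@d['mount']
    d['c2w']=M
    np.savez(f'{name}.npz',**{k:d[k] for k in('image','depth','mtx','k1','c2w')})
    if fn: cv2.imwrite('pics/'+fn,d['image'])
    return d
def load(name): return dict(np.load(f'{name}.npz'))
def cloud(d):
    h,w=d['depth'].shape; v,u=np.mgrid[:h,:w].astype(float)
    p=cv2.undistortPoints(np.stack([u.ravel(),v.ravel()],1)[:,None],d['mtx'],np.array([float(d['k1']),0,0,0]))[:,0]
    z=d['depth'].ravel(); P=np.stack([p[:,0]*z,-p[:,1]*z,-z,np.ones_like(z)],1)
    return (P@d['c2w'].T)[:,:3].reshape(h,w,3)
def proj(d,P):
    C=(np.c_[np.atleast_2d(P),np.ones(len(np.atleast_2d(P)))]@np.linalg.inv(d['c2w']).T)[:,:3]
    a=np.stack([C[:,0]/-C[:,2],-C[:,1]/-C[:,2]],1); r=(a**2).sum(1,keepdims=True); a=a*(1+float(d['k1'])*r)
    return a@d['mtx'][:2,:2].T+d['mtx'][:2,2]
E
python3 - <<'E'
from h import *
a=shot('scene');b=shot('top');print(get_state(),grip_depth)
im=np.hstack([a['image'],b['image']]);cv2.imwrite('pics/a.png',cv2.resize(a['image'],(800,600)));cv2.imwrite('pics/b.png',cv2.resize(b['image'],(800,600)))
for d in(a,b): print(d['c2w'].round(3),d['mtx'],d['k1'])
E
```

```text
{'clock': 0.1, 'qpos': array([-1.35904103e+00,  2.76529883e-01,  1.50600991e+00,  6.89786892e-06,
        1.36068213e+00, -1.20993132e-01]), 'qd': array([-8.17730112e-05, -6.00710751e-04, -2.14080466e-03,  2.39188782e-04,
       -1.01507646e-03,  3.32294046e-04]), 'effort': array([ 1.52778270e-03, -4.17701769e+01, -2.46404529e+01, -3.60620579e-04,
        5.79013358e-03,  7.51705642e-06]), 'position': array([ 0.18772156, -0.54300153,  0.23052592]), 'ee_rot': array([ 0.57547546,  0.41068245,  0.576323  , -0.40990209]), 'contact_force': array([-0.10889674, -0.17382802, -0.23173456]), 'moment': array([-0.01391368,  0.01558395, -0.00893256]), 'width': 0.08491414066581278} 0.0187
[[-0.559 -0.601  0.571  1.37 ]
 [ 0.829 -0.416  0.374  0.452]
 [ 0.013  0.682  0.731  1.014]
 [ 0.     0.     0.     1.   ]] [[455.27241866   0.         244.03952676]
 [  0.         455.27241866 191.93160526]
 [  0.           0.           1.        ]] -0.06736262944133664
[[ 2.800e-02  9.870e-01 -1.550e-01  4.850e-01]
 [-1.000e+00  2.800e-02 -3.000e-03  9.000e-03]
 [ 1.000e-03  1.550e-01  9.880e-01  1.405e+00]
 [ 0.000e+00  0.000e+00  0.000e+00  1.000e+00]] [[390.69038353   0.         251.80432896]
 [  0.         390.69038353 186.5609913 ]
 [  0.           0.           1.        ]] -0.05212575347708508
```

View pics/a.png

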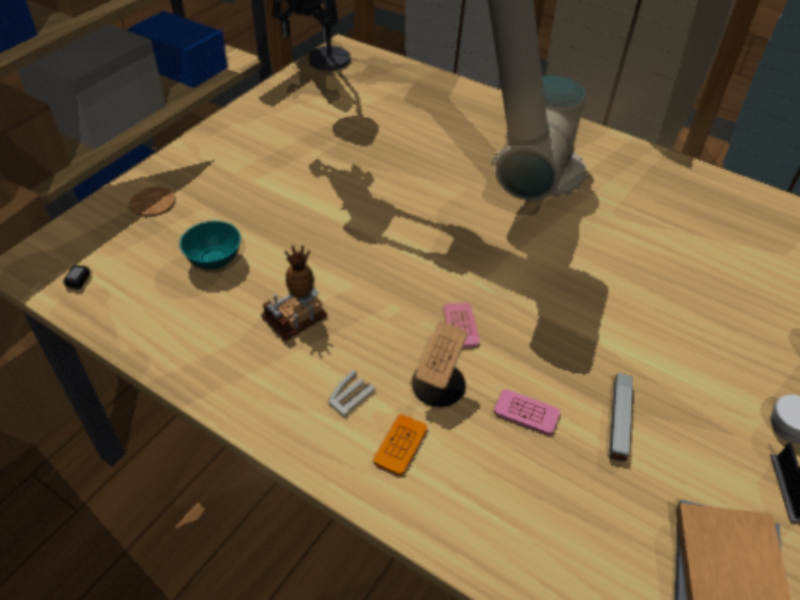

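View pics/b.png

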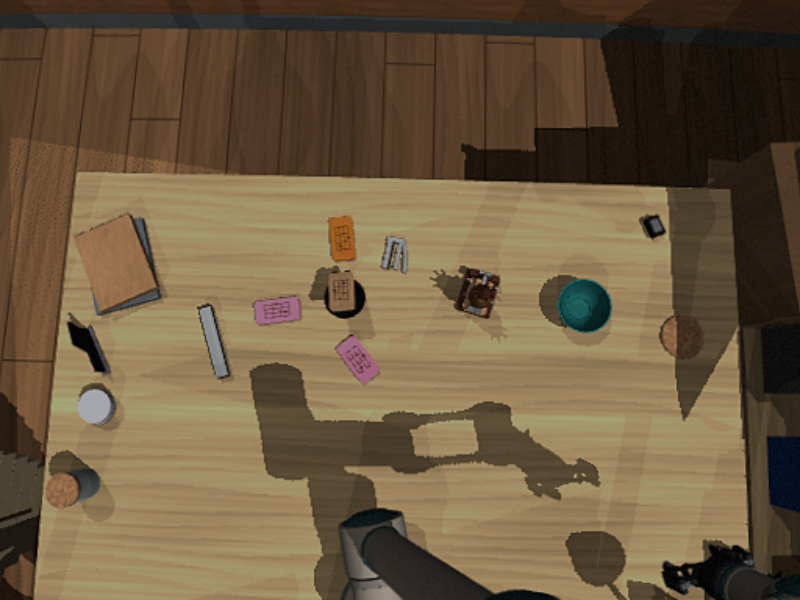

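```bash
python3 - <<'E'
from h import *
A=load('scene');B=load('top')
ims=[]
for d,boxes in((A,((255,190,310,265),(160,150,215,220))),(B,((195,160,245,210),(280,160,330,210)))):
    for x0,y0,x1,y1 in boxes: ims.append(cv2.resize(d['image'][y0:y1,x0:x1],(400,300) if 0 else (380,int(380*(y1-y0)/(x1-x0)))[:2],interpolation=cv2.INTER_CUBIC)[:290*2])
h=max(i.shape[0] for i in ims)
row=lambda a,b:np.hstack([cv2.copyMakeBorder(i,0,h-i.shape[0],0,10,cv2.BORDER_CONSTANT) for i in(a,b)])
cv2.imwrite('pics/c.png',row(ims[0],ims[1]));
# plaque cloud
for n,d in(('scene',A),('top',B)):
    P=cloud(d);hsv=cv2.cvtColor(d['image'],cv2.COLOR_BGR2HSV)
    m=(P[...,2]>.055)&(P[...,2]<.14)&(d['depth']>0)
    nl,lab,st,ce=cv2.connectedComponentsWithStats(m.astype(np.uint8))
    for i in range(1,nl):
        if st[i,4]<25: continue
        Q=P[lab==i]; c=Q.mean(0)
        if not(.3<c[0]<.9 and -.4<c[1]<.4): continue
        c=np.median(Q,0);U,S,V=np.linalg.svd(Q-c,full_matrices=False)
        print(n,len(Q),ce[i].round(1),'min',Q.min(0).round(3),'max',Q.max(0).round(3),'mean',Q.mean(0).round(4),'axes',V.round(3).tolist(),'sd',(S/np.sqrt(len(Q))).round(4))
E
```

```text
scene 367 [190.8 180. ] min [ 0.666 -0.196  0.056] max [ 0.745 -0.147  0.14 ] mean [ 0.7022 -0.1658  0.0976] axes [[-0.45, 0.217, 0.866], [-0.543, 0.703, -0.459], [0.709, 0.677, 0.199]] sd [0.0226 0.0145 0.0078]
scene 827 [282.  226.6] min [0.649 0.099 0.055] max [0.743 0.159 0.122] mean [0.6959 0.1299 0.0916] axes [[0.841, 0.118, -0.529], [0.133, -0.991, -0.009], [-0.525, -0.063, -0.849]] sd [0.0309 0.0152 0.0026]
top 402 [217.8 186. ] min [0.645 0.098 0.057] max [0.743 0.16  0.124] mean [0.6906 0.1291 0.0946] axes [[-0.843, -0.114, 0.526], [0.127, -0.992, -0.011], [0.523, 0.058, 0.85]] sd [0.0321 0.0158 0.0022]
top 106 [305.1 191.1] min [ 0.661 -0.197  0.083] max [ 0.712 -0.148  0.14 ] mean [ 0.6791 -0.1662  0.1064] axes [[-0.677, -0.732, 0.075], [-0.465, 0.347, -0.814], [0.57, -0.586, -0.576]] sd [0.0154 0.012  0.0102]
```

View pics/c.png

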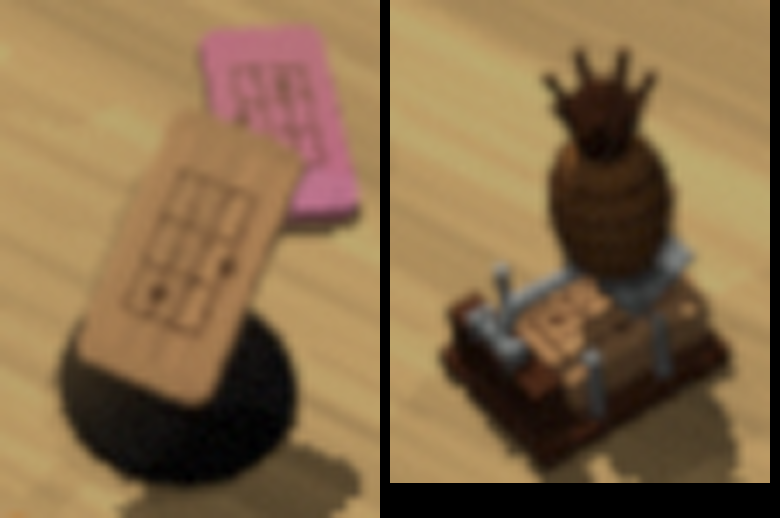

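```bash
cat >> h.py <<'E'
def frame(yaw,pitch,flip=1):
    """tool x: horizontal heading yaw, pitched down by pitch; tool z = +-horizontal left"""
    x=np.array([np.cos(yaw)*np.cos(pitch),np.sin(yaw)*np.cos(pitch),-np.sin(pitch)])
    z=flip*np.array([-np.sin(yaw),np.cos(yaw),0]); return R.from_matrix(np.stack([x,np.cross(z,x),z],1))
def plan(p,Rt,n=8,frac=1.0):
    s=get_state();p0=np.array(s['position']);r0=rot(s['ee_rot']);w=(r0.inv()*Rt).as_rotvec()
    q=p0;r=r0
    print('dist',np.linalg.norm(p-p0).round(4),'ang',np.degrees(np.linalg.norm(w)).round(1))
    for i in range(n):
        f=(i+1)/n; qn=p0+(p-p0)*f; rn=r0*R.from_rotvec(w*f)
        print((r.inv().apply(qn-q)/.12).round(3).tolist(),((r.inv()*rn).as_rotvec()/(np.pi/2)).round(3).tolist()); q,r=qn,rn
E
python3 - <<'E'
from h import *
s=get_state();print(rot(s['ee_rot']).as_matrix().round(3))
d=shot('wrist');print(d['mount'].round(3),d['mtx'].round(1))
# target look
for f in(1,-1):
    Rt=frame(-.2,np.radians(70),f);print('flip',f);plan(np.array([.52,-.14,.29]),Rt,8)
E
```

```text
[[-0.     0.945  0.327]
 [ 0.002  0.327 -0.945]
 [-1.     0.    -0.002]]
[[ 0.001  0.308 -0.951 -0.143]
 [ 0.     0.951  0.308  0.079]
 [ 1.    -0.     0.001  0.   ]
 [ 0.     0.     0.     1.   ]] [[317.2   0.  252.6]
 [  0.  317.2 186.6]
 [  0.    0.    1. ]]
flip 1
dist 0.5257 ang 150.0
[-0.061, 0.464, -0.284] [-0.205, -0.036, -0.01]
[-0.081, 0.528, -0.119] [-0.205, -0.036, -0.01]
[-0.091, 0.537, 0.059] [-0.205, -0.036, -0.01]
[-0.091, 0.488, 0.231] [-0.205, -0.036, -0.01]
[-0.08, 0.388, 0.378] [-0.205, -0.036, -0.01]
[-0.061, 0.247, 0.485] [-0.205, -0.036, -0.01]
[-0.034, 0.079, 0.541] [-0.205, -0.036, -0.01]
[-0.003, -0.096, 0.539] [-0.205, -0.036, -0.01]
flip -1
dist 0.5257 ang 36.4
[-0.061, 0.464, -0.284] [0.042, -0.008, 0.027]
[-0.045, 0.447, -0.313] [0.042, -0.008, 0.027]
[-0.031, 0.427, -0.342] [0.042, -0.008, 0.027]
[-0.017, 0.405, -0.369] [0.042, -0.008, 0.027]
[-0.005, 0.38, -0.394] [0.042, -0.008, 0.027]
[0.006, 0.353, -0.419] [0.042, -0.008, 0.027]
[0.015, 0.324, -0.441] [0.042, -0.008, 0.027]
[0.023, 0.294, -0.462] [0.042, -0.008, 0.027]
```

```bash
python3 - <<'E'
from h import *
plan(np.array([.60,-.13,.27]),frame(-.2,np.radians(70),-1),8)
E
```

```text
dist 0.5849 ang 36.4
[-0.041, 0.546, -0.266] [0.042, -0.008, 0.027]
[-0.021, 0.529, -0.302] [0.042, -0.008, 0.027]
[-0.003, 0.509, -0.336] [0.042, -0.008, 0.027]
[0.014, 0.485, -0.368] [0.042, -0.008, 0.027]
[0.03, 0.459, -0.4] [0.042, -0.008, 0.027]
[0.044, 0.43, -0.429] [0.042, -0.008, 0.027]
[0.057, 0.399, -0.457] [0.042, -0.008, 0.027]
[0.067, 0.365, -0.483] [0.042, -0.008, 0.027]
```

arm_command([
  {"dp": [-0.08,0.46,-0.22],"angular": [0.042,-0.008,0.027],"gripper": 85},
  {"dp": [-0.05,0.45,-0.26],"angular": [0.042,-0.008,0.027],"gripper": 85},
  {"dp": [-0.02,0.44,-0.29],"angular": [0.042,-0.008,0.027],"gripper": 85},
  {"dp": [0.01,0.43,-0.33],"angular": [0.042,-0.008,0.027],"gripper": 85},
  {"dp": [0.03,0.42,-0.36],"angular": [0.042,-0.008,0.027],"gripper": 85},
  {"dp": [0.04,0.4,-0.4],"angular": [0.042,-0.008,0.027],"gripper": 85},
  {"dp": [0.06,0.38,-0.42],"angular": [0.042,-0.008,0.027],"gripper": 85},
  {"dp": [0.07,0.35,-0.44],"angular": [0.042,-0.008,0.027],"gripper": 85},
])

```text
clock: 1.15
position: [0.5454, -0.1974, 0.2741]
ee_rot: [0.531, 0.624, 0.334, -0.466]
contact_force: [0.3, -0.2, -0.4]
width: 0.0848
```

```bash
python3 - <<'E'
from h import *
d=shot('wrist');s=get_state();print(s['clock'],s['position'],rot(s['ee_rot']).as_matrix().round(3),s['qpos'].round(2),s['contact_force'].round(1))
cv2.imwrite('pics/d.png',cv2.resize(d['image'],(800,600),interpolation=cv2.INTER_CUBIC))
E
```

```text
1.2 [ 0.54966992 -0.19059845  0.27490543] [[ 0.348  0.911 -0.223]
 [-0.072 -0.211 -0.975]
 [-0.935  0.355 -0.008]] [-0.52  0.08  1.71  0.13  1.01  1.22] [2.1 3.8 0.9]
```

View pics/d.png

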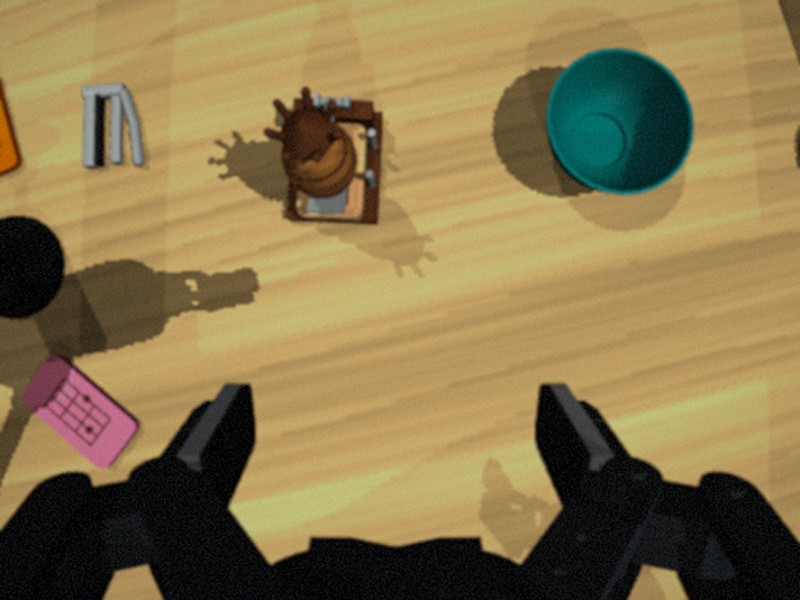

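```bash
python3 - <<'E'
from h import *
d=load('wrist');x0,y0,x1,y1=170,50,256,150
c=cv2.resize(d['image'][y0:y1,x0:x1],None,fx=6,fy=6,interpolation=cv2.INTER_CUBIC)
c=cv2.convertScaleAbs(c,alpha=1.7,beta=10)
cv2.imwrite('pics/e.png',c);print(c.shape)
E
```

```text
(600, 516, 3)
```

View pics/e.png

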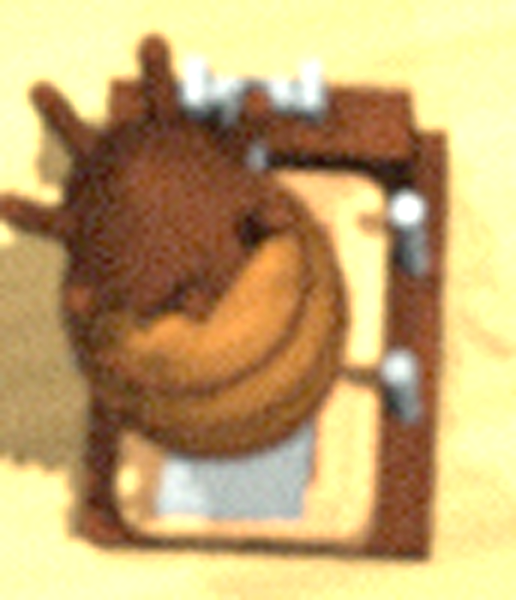

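```bash
cat > fit.py <<'E'
from h import *
from scipy.optimize import least_squares
def Hp(v,P): 
    c,s=np.cos(v[2]),np.sin(v[2]); P=np.atleast_2d(P)/1000.
    return np.c_[v[0]+c*P[:,0]-s*P[:,1],v[1]+s*P[:,0]+c*P[:,1],P[:,2]]
E
python3 - <<'E'
from fit import *
d=load('wrist')
O=np.array([[22,-33,46],[-12,-33,46],[-45,-40,12],[55,-40,12],[-45,40,12],[-46,15,48],[-46,-15,48]],float)
U=np.array([[407,206],[398,366],[428,556],[446,132],[85,540],[156,514],[303,517]],float)
uv=np.array([170,50])+(U+.5)/6-.5
f=lambda v:((proj(d,Hp(v,O))-uv)).ravel()
r=least_squares(f,[.68,-.165,-.2],loss='soft_l1',f_scale=.7);print(r.x,(f(r.x).reshape(-1,2)).round(2).tolist())
P=cloud(d);Q=P[...,:].reshape(-1,3);m=(Q[:,2]<.01)&(np.hypot(Q[:,0]-.65,Q[:,1]+.15)<.2);print('table z',np.median(Q[m],0))
# pineapple centre from depth at top
m=(Q[:,2]>.085)&(Q[:,2]<.16)&(np.hypot(Q[:,0]-r.x[0],Q[:,1]-r.x[1])<.08);print(Q[m].mean(0),Hp(r.x,[-15,0,100]))
E
```

```text
[ 0.70338716 -0.17931657 -0.2720357 ] [[-0.25, 0.2], [-0.04, -0.07], [0.38, -0.36], [0.75, -1.47], [-1.43, -0.03], [0.22, 0.27], [-0.14, 0.71]]
table z [ 6.34731582e-01 -1.46073746e-01  1.27473172e-04]
[ 0.68142517 -0.17702211  0.12912777] [[ 0.68893877 -0.17528617  0.1       ]]
```

```bash
cat > g.py <<'E'
from h import *
Rg=frame(.138,np.radians(77),-1);T=np.array([.6644,.1255,.0918]);X=Rg.apply([1,0,0])
E
python3 - <<'E'
from g import *
plan(T-.08*X,Rg,8)
E
```

```text
dist 0.3447 ang 22.2
[0.114, -0.016, -0.34] [-0.028, 0.008, -0.011]
[0.118, 0.001, -0.339] [-0.028, 0.008, -0.011]
[0.122, 0.018, -0.337] [-0.028, 0.008, -0.011]
[0.126, 0.034, -0.334] [-0.028, 0.008, -0.011]
[0.129, 0.051, -0.331] [-0.028, 0.008, -0.011]
[0.132, 0.068, -0.327] [-0.028, 0.008, -0.011]
[0.135, 0.084, -0.322] [-0.028, 0.008, -0.011]
[0.137, 0.101, -0.316] [-0.028, 0.008, -0.011]
```

arm_command([
  {"dp": [0.11,0,-0.36],"angular": [-0.029,0.008,-0.011],"gripper": 85},
  {"dp": [0.12,0,-0.36],"angular": [-0.029,0.008,-0.011],"gripper": 85},
  {"dp": [0.12,0.02,-0.36],"angular": [-0.029,0.008,-0.011],"gripper": 85},
  {"dp": [0.13,0.04,-0.35],"angular": [-0.029,0.008,-0.011],"gripper": 85},
  {"dp": [0.13,0.06,-0.35],"angular": [-0.029,0.008,-0.011],"gripper": 85},
  {"dp": [0.14,0.07,-0.34],"angular": [-0.029,0.008,-0.011],"gripper": 85},
  {"dp": [0.14,0.09,-0.34],"angular": [-0.029,0.008,-0.011],"gripper": 85},
  {"dp": [0.14,0.1,-0.2],"angular": [-0.029,0.008,-0.011],"gripper": 85},
])

```text
clock: 2.2
position: [0.6508, 0.1354, 0.1643]
ee_rot: [0.588, 0.511, 0.487, -0.395]
contact_force: [0.0, -0.1, 1.3]
width: 0.0848
```

```bash
python3 - <<'E'
from g import *
d=shot('wrist')
P=cloud(d);m=(P[...,2]>.06)&(P[...,2]<.125)&(np.hypot(P[...,0]-.694,P[...,1]-.13)<.075)
Q=P[m];c=np.median(Q,0);U,S,V=np.linalg.svd(Q-c,full_matrices=False);print(len(Q),Q.mean(0).round(4),Q.min(0).round(3),Q.max(0).round(3),V.round(3).tolist())
a=np.array([.840,.1166,-.53]);t=(Q-[.694,.1296,.0926])@a;l=(Q-[.694,.1296,.0926])@[-.1376,.9905,0];n=(Q-[.694,.1296,.0926])@np.cross(a,[-.1376,.9905,0])
for k in(t,l,n): print(np.percentile(k,[.5,2,50,98,99.5]).round(4))
cv2.imwrite('pics/f.png',d['image']); s=get_state();print(s['position'],s['qpos'].round(2))
plan(T-.02*X,Rg,4)
E
```

```text
9856 [0.6887 0.1277 0.0956] [0.643 0.097 0.061] [0.744 0.16  0.121] [[-0.847, -0.098, 0.522], [-0.116, 0.993, -0.0], [0.519, 0.061, 0.853]]
[-0.0525 -0.0521 -0.0092  0.0505  0.0545]
[-0.0281 -0.027  -0.0013  0.0246  0.0256]
[-0.0078 -0.0038 -0.0002  0.0011  0.0014]
[0.65213434 0.13775166 0.16217283] [0.1  0.35 1.6  0.02 0.98 1.49]
dist 0.0531 ang 2.0
[0.106, -0.012, 0.029] [0.005, -0.001, 0.002]
[0.106, -0.012, 0.029] [0.005, -0.001, 0.002]
[0.106, -0.012, 0.029] [0.005, -0.001, 0.002]
[0.106, -0.012, 0.029] [0.005, -0.001, 0.002]
```

View pics/f.png

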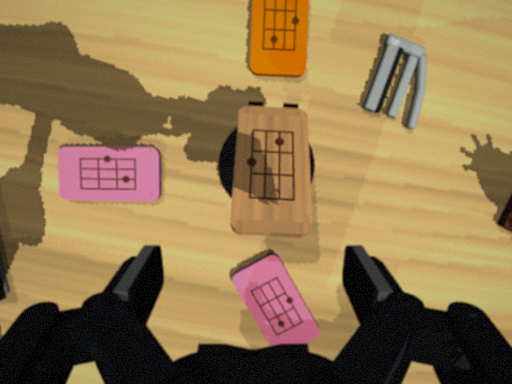

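```bash
sed -i 's/frame(.138/frame(.128/; s/.6644,.1255/.6645,.1245/' g.py; python3 - <<'E'
from g import *
plan(T-.025*X,Rg,6)
E
```

```text
dist 0.0486 ang 2.6
[0.064, -0.008, 0.021] [0.005, -0.001, 0.001]
[0.064, -0.008, 0.021] [0.005, -0.001, 0.001]
[0.064, -0.008, 0.021] [0.005, -0.001, 0.001]
[0.064, -0.008, 0.021] [0.005, -0.001, 0.001]
[0.064, -0.008, 0.021] [0.005, -0.001, 0.001]
[0.064, -0.008, 0.02] [0.005, -0.001, 0.001]
```

arm_command([
  {"dp": [0.08,-0.01,0.025],"angular": [0.006,-0.001,0.001],"gripper": 85},
  {"dp": [0.08,-0.01,0.025],"angular": [0.006,-0.001,0.001],"gripper": 85},
  {"dp": [0.08,-0.01,0.025],"angular": [0.006,-0.001,0.001],"gripper": 85},
  {"dp": [0.08,-0.01,0.025],"angular": [0.006,-0.001,0.001],"gripper": 85},
  {"dp": [0.06,-0.01,0.02],"angular": [0.006,-0.001,0.001],"gripper": 85},
  {"dp": [0.03,0,0.01],"angular": [0.002,0,0],"gripper": 85},
  {"dp": [0,0,0],"angular": [0,0,0],"gripper": 85},
  {"dp": [0,0,0],"angular": [0,0,0],"gripper": 85},
])

```text
clock: 3.25
position: [0.6582, 0.1184, 0.1093]
ee_rot: [0.576, 0.527, 0.473, -0.409]
contact_force: [-0.3, -0.1, -0.5]
width: 0.0852
```

```bash
python3 - <<'E'
from g import *
plan(T,Rg,5)
E
```

```text
dist 0.0195 ang 0.8
[0.031, 0.005, -0.009] [-0.002, 0.0, 0.001]
[0.031, 0.005, -0.009] [-0.002, 0.0, 0.001]
[0.031, 0.005, -0.009] [-0.002, 0.0, 0.001]
[0.031, 0.005, -0.009] [-0.002, 0.0, 0.001]
[0.031, 0.005, -0.009] [-0.002, 0.0, 0.001]
```

arm_command([
  {"dp": [0.03,0.005,-0.012],"angular": [-0.002,0,0.001],"gripper": 85},
  {"dp": [0.03,0.005,-0.012],"angular": [-0.002,0,0.001],"gripper": 85},
  {"dp": [0.03,0.005,-0.01],"angular": [-0.002,0,0.001],"gripper": 85},
  {"dp": [0.03,0.005,-0.008],"angular": [-0.002,0,0.001],"gripper": 85},
  {"dp": [0.03,0.005,-0.005],"angular": [-0.002,0,0.001],"gripper": 85},
  {"dp": [0.005,0,0],"angular": [0,0,0],"gripper": 85},
  {"dp": [0,0,0],"angular": [0,0,0],"gripper": 85},
  {"dp": [0,0,0],"angular": [0,0,0],"gripper": 85},
])

```text
clock: 4.25
position: [0.6654, 0.126, 0.0911]
ee_rot: [0.583, 0.524, 0.474, -0.402]
contact_force: [-0.3, 0.3, -0.0]
width: 0.0848
```

```bash
python3 - <<'E'
from g import *
plan(T,Rg,1);s=get_state();print(s['contact_force'])
E
```

```text
dist 0.0018 ang 0.4
[-0.008, -0.007, 0.011] [0.002, 0.001, -0.003]
[-0.32790126  0.26570974 -0.0182774 ]
```

arm_command([
  {"dp": [0,0,0.01],"angular": [0,0,0],"gripper": 60},
  {"dp": [0,0,0],"angular": [0,0,0],"gripper": 56},
  {"dp": [0,0,0],"angular": [0,0,0],"gripper": 50},
  {"dp": [0,0,0],"angular": [0,0,0],"gripper": 45},
  {"dp": [0,0,0],"angular": [0,0,0],"gripper": 45},
  {"dp": [0,0,0],"angular": [0,0,0],"gripper": 45},
  {"dp": [0,0,0],"angular": [0,0,0],"gripper": 45},
  {"dp": [0,0,0],"angular": [0,0,0],"gripper": 45},
], grip_force=30)

```text
clock: 5.25
position: [0.6658, 0.1246, 0.0916]
ee_rot: [0.583, 0.524, 0.474, -0.402]
contact_force: [-0.6, -0.1, 0.6]
width: 0.0534
```

arm_command([
  {"dp": [0,0,0],"angular": [0,0,0],"gripper": 45},
  {"dp": [0,0,0],"angular": [0,0,0],"gripper": 45},
  {"dp": [-0.06,0.015,0],"angular": [0,0,0],"gripper": 45},
  {"dp": [-0.1,0.023,0],"angular": [0,0,0],"gripper": 45},
  {"dp": [-0.2,0.045,0],"angular": [0,0,0],"gripper": 45},
  {"dp": [-0.2,0.045,0],"angular": [0,0,0],"gripper": 45},
  {"dp": [-0.2,0.045,0],"angular": [0,0,0],"gripper": 45},
  {"dp": [-0.1,0.023,0],"angular": [0,0,0],"gripper": 45},
], grip_force=70)

```text
clock: 6.25
position: [0.6642, 0.1246, 0.2028]
ee_rot: [0.583, 0.524, 0.474, -0.402]
contact_force: [0.7, 1.0, 0.1]
width: 0.0526
```

```bash
cat > look.py <<'E'
from g import *
# plaque in tool frame from wrist depth
def plaq(fn=None):
    d=shot('wrist',fn);s=get_state();P=cloud(d);r=rot(s['ee_rot']);p=np.array(s['position'])
    L=r.inv().apply(P.reshape(-1,3)-p).reshape(P.shape)
    hsv=cv2.cvtColor(d['image'],cv2.COLOR_BGR2HSV)
    m=(abs(L[...,2])<.024)&(L[...,0]>-.05)&(L[...,0]<.08)&(L[...,1]>-.04)&(L[...,1]<.1)&(d['depth']>0)
    nl,lab,st,ce=cv2.connectedComponentsWithStats(m.astype(np.uint8));i=1+st[1:,4].argmax()
    Q=L[lab==i];c=np.median(Q,0)
    for _ in range(3):
        U,S,V=np.linalg.svd(Q-Q.mean(0),full_matrices=False);k=abs((Q-Q.mean(0))@V[2]);Q=Q[k<max(.0015,2.5*k.std())]
    a=V[0]*np.sign(V[0][1]);n=V[2]*-np.sign(V[2][0]);
    print('pts',len(Q),'tool-frame mean',Q.mean(0).round(4),'a',a.round(3),'n',n.round(3),'extent',np.percentile((Q-Q.mean(0))@a,[.5,99.5]).round(4))
    print('world a',r.apply(a).round(3),'n',r.apply(n).round(3),'tilt',np.degrees(np.arctan2(a[0],a[1])).round(1))
    return d
if __name__=='__main__':
    plaq('g.png');s=get_state();print(s['position'],s['contact_force'],s['clock'],s['width'])
E
python3 look.py
```

```text
pts 18535 tool-frame mean [ 0.0021  0.0217 -0.    ] a [0.711 0.703 0.001] n [-0.703  0.711  0.01 ] extent [-0.0444  0.0589]
world a [ 0.842  0.109 -0.529] n [0.525 0.062 0.849] tilt 45.3
[0.66489989 0.12476243 0.2041777 ] [ 0.86849253 -0.71698997  0.38663885] 6.3 0.052540696947623165
```

```bash
cat > ins.py <<'E'
from fit import *
V=[.7034,-.1793,-.272]; off=np.array([.0098,.025,0]); PT=np.radians(45.3)
def go(x,z,n,y=0,V=V,pt=PT):
    Rt=frame(V[2],pt,-1); C=Hp(V,[x,y,z])[0]; plan(C-Rt.apply(off),Rt,n)
def where(V=V):
    s=get_state();r=rot(s['ee_rot']);C=np.array(s['position'])+r.apply(off)-[V[0],V[1],0]
    c,sn=np.cos(V[2]),np.sin(V[2]);m=r.as_matrix()
    print('plaque in holder mm',(np.array([c*C[0]+sn*C[1],-sn*C[0]+c*C[1],C[2]])*1000).round(1),'yaw err deg',np.degrees(np.arctan2(-m[0,2]*-1*-1,m[1,2]*-1*-1) ).round(1),'pitch',np.degrees(np.arcsin(-m[2,0])).round(1),'roll z',m[2,2].round(3),'F',s['contact_force'].round(1),'clock',s['clock'],'w',s['width'].round(4))
    print('heading err deg',np.degrees(np.arctan2(m[1,0],m[0,0])-V[2]).round(2))
E
python3 -c "
from ins import *
where();go(-150,110,8)"
```

```text
Traceback (most recent call last):
  File "ins.py", line 8, in where
    print('plaque in holder mm',(np.array([c*C[0]+sn*C[1],-sn*C[0]+c*C[1],C[2]])*1000).round(1),'yaw err deg',np.degrees(np.arctan2(-m[0,2]*-1*-1,m[1,2]*-1*-1) ).round(1),'pitch',np.degrees(np.arcsin(-m[2,0])).round(1),'roll z',m[2,2].round(3),'F',s['contact_force'].round(1),'clock',s['clock'],'w',s['width'].round(4))
                                                                                                                                                                                                                                                                                                           ^^^^^^^^^^^^^^^^
AttributeError: 'float' object has no attribute 'round'
```

```bash
sed -i "s/s\['width'\].round(4)/round(s['width'],4)/; s/'yaw err deg',np.degrees(np.arctan2(-m\[0,2\]\*-1\*-1,m\[1,2\]\*-1\*-1) ).round(1),//" ins.py
python3 -c "
from ins import *
where();go(-150,110,8)"
```

```text
plaque in holder mm [-94.3 293.  200.4] pitch 76.6 roll z 0.002 F [ 0.9 -0.7  0.4] clock 6.3 w 0.0525
heading err deg 22.55
dist 0.3065 ang 38.7
[0.068, -0.19, 0.248] [0.028, -0.016, 0.043]
[0.061, -0.183, 0.254] [0.028, -0.016, 0.043]
[0.055, -0.175, 0.261] [0.028, -0.016, 0.043]
[0.05, -0.167, 0.267] [0.028, -0.016, 0.043]
[0.046, -0.158, 0.273] [0.028, -0.016, 0.043]
[0.043, -0.149, 0.279] [0.028, -0.016, 0.043]
[0.04, -0.139, 0.285] [0.028, -0.016, 0.043]
[0.038, -0.129, 0.29] [0.028, -0.016, 0.043]
```

arm_command([
  {"dp": [0.05,-0.19,0.25],"angular": [0.028,-0.016,0.044],"gripper": 45},
  {"dp": [0.05,-0.18,0.26],"angular": [0.028,-0.016,0.044],"gripper": 45},
  {"dp": [0.05,-0.18,0.26],"angular": [0.028,-0.016,0.044],"gripper": 45},
  {"dp": [0.05,-0.17,0.27],"angular": [0.028,-0.016,0.044],"gripper": 45},
  {"dp": [0.05,-0.16,0.28],"angular": [0.028,-0.016,0.044],"gripper": 45},
  {"dp": [0.04,-0.15,0.28],"angular": [0.028,-0.016,0.044],"gripper": 45},
  {"dp": [0.04,-0.14,0.28],"angular": [0.028,-0.016,0.044],"gripper": 45},
  {"dp": [0.04,-0.13,0.2],"angular": [0.028,-0.016,0.044],"gripper": 45},
])

```text
clock: 7.3
position: [0.5703, -0.0497, 0.1248]
ee_rot: [0.606, 0.664, 0.27, -0.345]
contact_force: [0.6, 0.9, -0.7]
width: 0.0523
```

```bash
python3 -c "
from ins import *
where();go(-125,55,6)"
```

```text
plaque in holder mm [-137.6   92.4  132.6] pitch 51.7 roll z -0.027 F [ 0.6  0.9 -0.7] clock 7.3 w 0.0523
heading err deg 10.02
dist 0.1207 ang 10.5
[0.086, -0.066, 0.128] [0.009, -0.012, 0.012]
[0.087, -0.066, 0.127] [0.009, -0.012, 0.012]
[0.088, -0.066, 0.127] [0.009, -0.012, 0.012]
[0.089, -0.066, 0.126] [0.009, -0.012, 0.012]
[0.09, -0.066, 0.125] [0.009, -0.012, 0.012]
[0.091, -0.065, 0.124] [0.009, -0.012, 0.012]
```

arm_command([
  {"dp": [0.07,-0.06,0.14],"angular": [0.011,-0.014,0.014],"gripper": 45},
  {"dp": [0.07,-0.06,0.14],"angular": [0.011,-0.014,0.014],"gripper": 45},
  {"dp": [0.07,-0.06,0.14],"angular": [0.011,-0.014,0.014],"gripper": 45},
  {"dp": [0.07,-0.06,0.14],"angular": [0.011,-0.014,0.014],"gripper": 45},
  {"dp": [0.07,-0.06,0.13],"angular": [0.011,-0.014,0.014],"gripper": 45},
  {"dp": [0.05,-0.05,0.08],"angular": [0.011,-0.014,0.014],"gripper": 45},
  {"dp": [0.02,-0.02,0.02],"angular": [0.004,-0.004,0.004],"gripper": 45},
  {"dp": [0,0,0],"angular": [0,0,0],"gripper": 45},
])

```text
clock: 8.3
position: [0.5618, -0.0866, 0.082]
ee_rot: [0.602, 0.686, 0.219, -0.346]
contact_force: [0.0, 0.0, -1.4]
width: 0.0524
```

```bash
python3 -c "
from ins import *
from look import plaq
d=plaq();cv2.imwrite('pics/h.png',cv2.resize(d['image'],(800,600),interpolation=cv2.INTER_CUBIC))
where();go(-110,40,6)"
```

```text
pts 18510 tool-frame mean [ 0.0006  0.0227 -0.    ] a [0.71  0.704 0.   ] n [-0.704  0.71   0.011] extent [-0.0443  0.0589]
world a [ 0.977 -0.209 -0.05 ] n [ 0.039 -0.056  0.998] tilt 45.2
plaque in holder mm [-136.    52.5   91.8] pitch 47.6 roll z -0.036 F [ 0.8 -1.2 -1. ] clock 8.35 w 0.0525
heading err deg 5.68
dist 0.0783 ang 4.7
[0.074, -0.024, 0.076] [0.002, -0.007, 0.004]
[0.075, -0.024, 0.075] [0.002, -0.007, 0.004]
[0.075, -0.024, 0.074] [0.002, -0.007, 0.004]
[0.076, -0.025, 0.074] [0.002, -0.007, 0.004]
[0.077, -0.025, 0.073] [0.002, -0.007, 0.004]
[0.077, -0.025, 0.072] [0.002, -0.007, 0.004]
```

View pics/h.png

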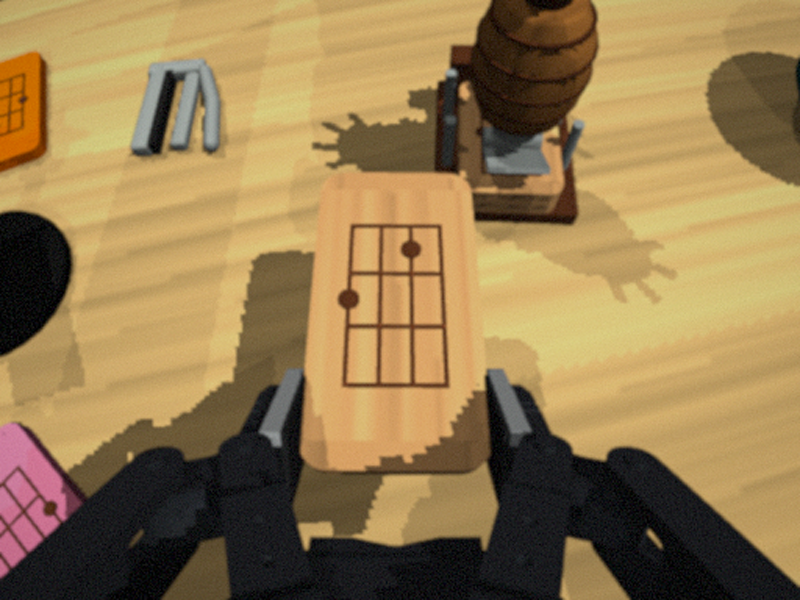

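arm_command([
  {"dp": [0.07,-0.02,0.11],"angular": [0.006,-0.012,0.008],"gripper": 45},
  {"dp": [0.07,-0.02,0.11],"angular": [0.006,-0.012,0.008],"gripper": 45},
  {"dp": [0.07,-0.02,0.11],"angular": [0.006,-0.012,0.008],"gripper": 45},
  {"dp": [0.07,-0.02,0.1],"angular": [0.004,-0.01,0.006],"gripper": 45},
  {"dp": [0.06,-0.02,0.08],"angular": [0.002,-0.008,0.004],"gripper": 45},
  {"dp": [0.03,-0.01,0.04],"angular": [0.002,-0.004,0.002],"gripper": 45},
  {"dp": [0,0,0],"angular": [0,0,0],"gripper": 45},
  {"dp": [0,0,0],"angular": [0,0,0],"gripper": 45},
])

```text
clock: 9.35
position: [0.569, -0.1564, 0.0411]
ee_rot: [0.609, 0.687, 0.164, -0.362]
contact_force: [0.4, -1.1, 0.2]
width: 0.0524
```

```bash
python3 -c "
from ins import *
where();go(-110,42,6)"
```

```text
plaque in holder mm [-111.2  -14.7   52.2] pitch 44.2 roll z 0.003 F [ 0.4 -1.1  0.2] clock 9.35 w 0.0524
heading err deg -1.92
dist 0.0171 ang 2.1
[0.01, -0.009, -0.02] [-0.002, 0.003, -0.002]
[0.01, -0.009, -0.02] [-0.002, 0.003, -0.002]
[0.01, -0.009, -0.02] [-0.002, 0.003, -0.002]
[0.01, -0.009, -0.02] [-0.002, 0.003, -0.002]
[0.01, -0.009, -0.019] [-0.002, 0.003, -0.002]
[0.01, -0.009, -0.019] [-0.002, 0.003, -0.002]
```

arm_command([
  {"dp": [0.01,-0.01,-0.022],"angular": [-0.002,0.003,-0.002],"gripper": 45},
  {"dp": [0.01,-0.01,-0.022],"angular": [-0.002,0.003,-0.002],"gripper": 45},
  {"dp": [0.01,-0.01,-0.022],"angular": [-0.002,0.003,-0.002],"gripper": 45},
  {"dp": [0.01,-0.01,-0.02],"angular": [-0.002,0.003,-0.002],"gripper": 45},
  {"dp": [0.01,-0.008,-0.02],"angular": [-0.002,0.003,-0.002],"gripper": 45},
  {"dp": [0.005,-0.005,-0.01],"angular": [-0.002,0.002,-0.002],"gripper": 45},
  {"dp": [0,0,0],"angular": [0,0,0],"gripper": 45},
  {"dp": [0,0,0],"angular": [0,0,0],"gripper": 45},
])

```text
clock: 10.35
position: [0.5738, -0.1414, 0.0322]
ee_rot: [0.61, 0.684, 0.183, -0.356]
contact_force: [0.5, 0.3, -0.2]
width: 0.0528
```

```bash
python3 -c "
from ins import *
from look import plaq
d=plaq();cv2.imwrite('pics/i.png',cv2.convertScaleAbs(cv2.resize(d['image'][0:300,136:396],None,fx=3,fy=3,interpolation=cv2.INTER_CUBIC)[:600],alpha=1.4))
where();go(-110,42,6)"
```

```text
pts 19415 tool-frame mean [0.0021 0.0246 0.0001] a [0.721 0.693 0.015] n [-0.693  0.72   0.013] extent [-0.0467  0.0886]
world a [ 0.961 -0.277 -0.024] n [ 0.019 -0.021  1.   ] tilt 46.1
plaque in holder mm [-110.3    1.8   42.9] pitch 45.3 roll z -0.003 F [ 0.3  0.4 -0.1] clock 10.4 w 0.0525
heading err deg 0.46
dist 0.0019 ang 0.3
[0.001, -0.0, 0.002] [0.0, -0.001, -0.0]
[0.001, -0.0, 0.002] [0.0, -0.001, -0.0]
[0.001, -0.0, 0.002] [0.0, -0.001, -0.0]
[0.001, -0.0, 0.002] [0.0, -0.001, -0.0]
[0.001, -0.0, 0.002] [0.0, -0.001, -0.0]
[0.001, -0.0, 0.002] [0.0, -0.001, -0.0]
```

View pics/i.png

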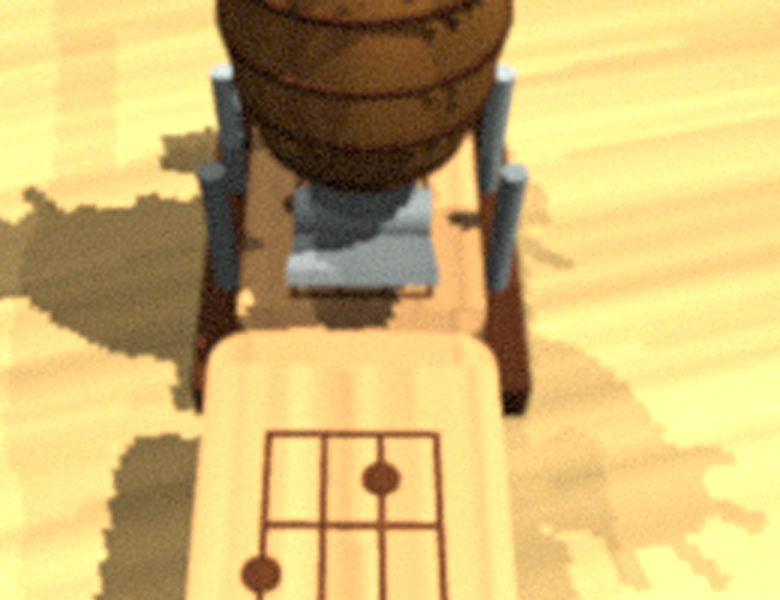

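```bash
python3 -c "
from ins import *
d=load('wrist')
O=np.array([[-12,33,46],[-12,-33,46],[22,33,46],[22,-33,46],[-46,15,47.5],[-46,-15,47.5],[-45,-40,12],[-45,40,12]],float)
U=np.array([[212,169],[512,170],[223,70],[504,71],[287,283],[437,286],[524,394],[199,394]],float)
uv=np.array([136,0])+(U+.5)/3-.5
for free in (0,1):
  f=lambda v:(proj(d,Hp(v[:3],O)+[0,0,v[3]*free])-uv).ravel()
  r=least_squares(f,[.7,-.18,-.27,0],loss='soft_l1',f_scale=.7);print(r.x.round(4),f(r.x).reshape(-1,2).round(1).tolist())
V2=r.x
P=cloud(d);Q=P.reshape(-1,3);c,s=np.cos(V2[2]),np.sin(V2[2]);D=Q-[V2[0],V2[1],0]
L=np.c_[c*D[:,0]+s*D[:,1],-s*D[:,0]+c*D[:,1],D[:,2]]*1000
for n,m in(('pile',(abs(L[:,1])>17)&(abs(L[:,1])<24)&(L[:,0]>-40)&(L[:,0]<-20)&(L[:,2]>20)&(L[:,2]<40)),('plq front',(abs(L[:,1])<20)&(L[:,0]>-85)&(L[:,0]<-65)&(L[:,2]>30)),('plq back',(abs(L[:,1])<20)&(L[:,0]>-150)&(L[:,0]<-130)&(L[:,2]>30)),('table',(abs(L[:,1])>80)&(abs(L[:,1])<110)&(L[:,0]>-50)&(L[:,0]<0))): print(n,m.sum(),np.median(L[m,2]).round(1),L[m,2].std().round(1))
m=(L[:,2]>38)&(abs(L[:,1])<40)&(L[:,0]<-52)&(L[:,0]>-170)
T=L[m];print('x',np.percentile(T[abs(T[:,1])<15,0],[.2,99.8]),'y front',np.percentile(T[(T[:,0]>-100)&(T[:,0]<-70),1],[.3,99.7]),'y mid',np.percentile(T[(T[:,0]<-100)&(T[:,0]>-125),1],[.3,99.7]))
"
```

```text
[ 0.7026 -0.1799 -0.2777  0.    ] [[-0.5, 0.5], [1.0, 0.7], [-0.0, 0.6], [-0.0, 0.6], [-0.4, 0.0], [0.3, -0.7], [3.4, -1.3], [-3.7, -2.0]]
[ 0.7026 -0.18   -0.2777 -0.    ] [[-0.5, 0.6], [1.0, 0.7], [0.0, 0.6], [-0.1, 0.6], [-0.4, -0.0], [0.2, -0.7], [3.4, -1.3], [-3.7, -2.0]]
pile 481 30.0 0.5
plq front 2139 47.7 0.5
plq back 3779 48.2 0.6
table 3960 0.1 0.6
x [-162.44310512  -58.13836837] y front [-25.29852402  28.47386173] y mid [-25.62988023  28.2336323 ]
```

```bash
sed -i 's/^V=.*; off/V=[.7026,-.18,-.2777]; off/' ins.py; python3 -c "
from ins import *
where();go(-100,36,6)"
```

```text
plaque in holder mm [-109.8    2.    42.9] pitch 45.3 roll z -0.003 F [ 0.3  0.4 -0.1] clock 10.4 w 0.0525
heading err deg 0.79
dist 0.0121 ang 0.7
[0.016, 0.003, 0.003] [0.001, -0.001, -0.0]
[0.016, 0.003, 0.003] [0.001, -0.001, -0.0]
[0.016, 0.003, 0.003] [0.001, -0.001, -0.0]
[0.016, 0.003, 0.003] [0.001, -0.001, -0.0]
[0.016, 0.003, 0.003] [0.001, -0.001, -0.0]
[0.016, 0.003, 0.003] [0.001, -0.001, -0.0]
```

arm_command([
  {"dp": [0.018,0.003,0.003],"angular": [0.001,-0.001,0],"gripper": 45},
  {"dp": [0.018,0.003,0.003],"angular": [0.001,-0.001,0],"gripper": 45},
  {"dp": [0.016,0.003,0.003],"angular": [0.001,-0.001,0],"gripper": 45},
  {"dp": [0.016,0.003,0.003],"angular": [0.001,-0.001,0],"gripper": 45},
  {"dp": [0.016,0.003,0.003],"angular": [0.001,-0.001,0],"gripper": 45},
  {"dp": [0.016,0.003,0.003],"angular": [0.001,-0.001,0],"gripper": 45},
  {"dp": [0,0,0],"angular": [0,0,0],"gripper": 45},
  {"dp": [0,0,0],"angular": [0,0,0],"gripper": 45},
])

```text
clock: 11.4
position: [0.5836, -0.1467, 0.0247]
ee_rot: [0.607, 0.685, 0.178, -0.36]
contact_force: [0.2, -0.0, -1.4]
width: 0.0524
```

```bash
python3 -c "
from ins import *
where();go(-84,36,6)"
```

```text
plaque in holder mm [-98.9  -0.7  35.3] pitch 45.3 roll z -0.002 F [ 0.2 -0.  -1.4] clock 11.4 w 0.0524
heading err deg -0.04
dist 0.0149 ang 0.2
[0.014, 0.015, -0.001] [-0.0, 0.0, -0.0]
[0.014, 0.015, -0.001] [-0.0, 0.0, -0.0]
[0.014, 0.015, -0.001] [-0.0, 0.0, -0.0]
[0.014, 0.015, -0.001] [-0.0, 0.0, -0.0]
[0.014, 0.015, -0.001] [-0.0, 0.0, -0.0]
[0.014, 0.015, -0.001] [-0.0, 0.0, -0.0]
```

arm_command([
  {"dp": [0.025,0.026,-0.002],"angular": [0,0,0],"gripper": 45},
  {"dp": [0.025,0.026,-0.002],"angular": [0,0,0],"gripper": 45},
  {"dp": [0.025,0.026,-0.002],"angular": [0,0,0],"gripper": 45},
  {"dp": [0.025,0.026,-0.001],"angular": [0,0,0],"gripper": 45},
  {"dp": [0.025,0.026,-0.001],"angular": [0,0,0],"gripper": 45},
  {"dp": [0.025,0.025,0],"angular": [0,0,0],"gripper": 45},
  {"dp": [0.025,0.025,0],"angular": [0,0,0],"gripper": 45},
  {"dp": [0.025,0.025,0],"angular": [0,0,0],"gripper": 45},
])

```text
clock: 12.4
position: [0.6085, -0.152, 0.0221]
ee_rot: [0.604, 0.684, 0.183, -0.365]
contact_force: [-12.5, 2.6, 10.7]
width: 0.0523
```

```bash
python3 -c "
from ins import *
where();go(-40,35,8)"
```

```text
plaque in holder mm [-73.4   1.   32.4] pitch 46.0 roll z -0.003 F [-12.5   2.6  10.7] clock 12.4 w 0.0523
heading err deg -0.06
dist 0.0336 ang 0.8
[0.023, 0.027, 0.001] [-0.0, 0.0, 0.001]
[0.023, 0.027, 0.001] [-0.0, 0.0, 0.001]
[0.023, 0.027, 0.001] [-0.0, 0.0, 0.001]
[0.023, 0.027, 0.001] [-0.0, 0.0, 0.001]
[0.023, 0.027, 0.001] [-0.0, 0.0, 0.001]
[0.023, 0.027, 0.001] [-0.0, 0.0, 0.001]
[0.023, 0.027, 0.001] [-0.0, 0.0, 0.001]
[0.023, 0.026, 0.001] [-0.0, 0.0, 0.001]
```

```bash
cat > chk.py <<'E'
from ins import *
import sys
d=shot('wrist');V2=V
if len(sys.argv)>1: cv2.imwrite('pics/'+sys.argv[1],cv2.convertScaleAbs(cv2.resize(d['image'][0:340,126:406],None,fx=1.75,fy=1.75,interpolation=cv2.INTER_CUBIC),alpha=1.3))
P=cloud(d);Q=P.reshape(-1,3);c,s=np.cos(V2[2]),np.sin(V2[2]);D=Q-[V2[0],V2[1],0]
L=np.c_[c*D[:,0]+s*D[:,1],-s*D[:,0]+c*D[:,1],D[:,2]]*1000
for x in range(-150,-10,10):
    m=(abs(L[:,1])>16)&(abs(L[:,1])<23)&(abs(L[:,0]-x)<4)&(L[:,2]>22)&(L[:,2]<60)
    if m.sum()>20: print(x,m.sum(),np.median(L[m,2]).round(1))
m=(L[:,2]>33)&(L[:,2]<55)&(abs(L[:,1])<40)&(L[:,0]>-170)
T=L[m];print('x min',np.percentile(T[abs(T[:,1])<12,0],[.2]));
for x in(-90,-80,-70,-60,-50,-40):
    k=T[abs(T[:,0]-x)<4,1]; 
    if len(k)>20: print('y at',x,np.percentile(k,[1,99]).round(1))
where()
E
python3 chk.py j.png
```

```text
-120 599 38.1
-110 564 38.3
-100 519 38.4
-90 478 38.6
-80 433 38.7
-70 406 38.9
-60 373 38.9
-50 345 39.1
-40 331 39.1
-30 245 39.2
-20 44 39.0
x min [-126.01766504]
y at -90 [-26.   27.1]
y at -80 [-26.1  26.9]
y at -70 [-26.2  26.8]
y at -60 [-26.2  26.8]
y at -50 [-26.3  26.6]
y at -40 [-26.3  26.7]
plaque in holder mm [-72.9   1.1  32.7] pitch 46.0 roll z -0.003 F [-11.8   2.4   9.7] clock 12.45 w 0.0526
heading err deg -0.05
```

View pics/j.png

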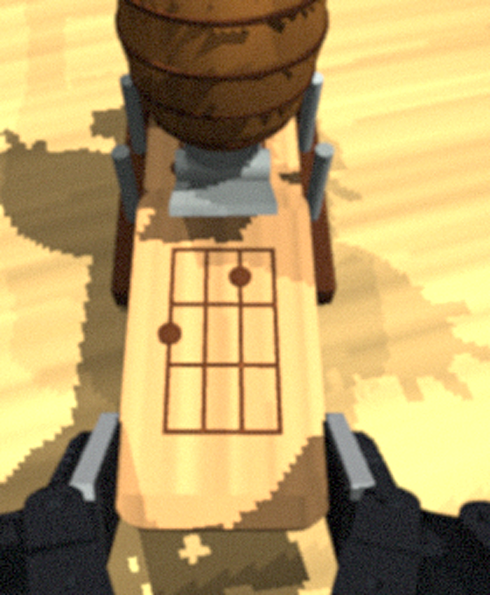

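arm_command([
  {"dp": [0.02,0.032,0],"angular": [0,0,0.002],"gripper": 45},
  {"dp": [0.026,0.034,0],"angular": [0,0,0.002],"gripper": 45},
  {"dp": [0.028,0.034,0],"angular": [0,0,0.002],"gripper": 45},
  {"dp": [0.028,0.034,0],"angular": [0,0,0.001],"gripper": 45},
  {"dp": [0.028,0.034,0],"angular": [0,0,0.001],"gripper": 45},
  {"dp": [0.028,0.034,0],"angular": [0,0,0.001],"gripper": 45},
  {"dp": [0.028,0.034,0],"angular": [0,0,0.001],"gripper": 45},
  {"dp": [0.028,0.034,0],"angular": [0,0,0.001],"gripper": 45},
])

```text
clock: 13.45
position: [0.6374, -0.1592, 0.0237]
ee_rot: [0.604, 0.685, 0.182, -0.364]
contact_force: [-4.6, 1.1, -1.0]
width: 0.0528
```

```bash
python3 chk.py
```

```text
-100 53 37.3
-90 602 39.8
-80 555 39.6
-70 513 39.6
-60 461 39.6
-50 439 39.6
-40 390 39.5
-30 271 39.5
-20 316 39.4
x min [-96.31229741]
y at -90 [-36.4  37.9]
y at -80 [-37.1  38.9]
y at -70 [-34.5  37.9]
y at -60 [-25.1  28. ]
y at -50 [-25.   27.8]
y at -40 [-25.2  27.8]
plaque in holder mm [-42.7   1.9  34.3] pitch 45.9 roll z -0.004 F [-2.2  0.6 -1.4] clock 13.5 w 0.0526
heading err deg -0.07
```

arm_command([
  {"dp": [0.023,0.025,0.002],"angular": [0,0,0.001],"gripper": 45},
  {"dp": [0.023,0.025,0.002],"angular": [0,0,0.001],"gripper": 45},
  {"dp": [0.023,0.025,0.002],"angular": [0,0,0.001],"gripper": 45},
  {"dp": [0.023,0.025,0.002],"angular": [0,0,0],"gripper": 45},
  {"dp": [0.023,0.025,0.001],"angular": [0,0,0],"gripper": 45},
  {"dp": [0.02,0.022,0],"angular": [0,0,0],"gripper": 45},
  {"dp": [0.015,0.016,0],"angular": [0,0,0],"gripper": 45},
  {"dp": [0.015,0.016,0],"angular": [0,0,0],"gripper": 45},
])

```text
clock: 14.5
position: [0.663, -0.1678, 0.0228]
ee_rot: [0.604, 0.684, 0.182, -0.365]
contact_force: [-23.0, 4.9, 17.9]
width: 0.0524
```

```bash
python3 chk.py
```

```text
-70 291 38.6
-60 591 38.9
-50 544 39.0
-40 468 39.0
-30 369 39.1
-20 420 39.2
x min [-69.41652159]
y at -80 [-26.4  27.1]
y at -70 [-27.4  28.3]
y at -60 [-38.5  38.8]
y at -50 [-38.3  38.9]
y at -40 [-31.5  32.2]
plaque in holder mm [-16.6   0.8  33.3] pitch 46.0 roll z -0.003 F [-16.    2.3  10.2] clock 14.55 w 0.0524
heading err deg -0.09
```

arm_command([
  {"dp": [0.008,0.016,0],"angular": [0,0,0],"gripper": 45},
  {"dp": [0.008,0.014,0],"angular": [0,0,0],"gripper": 45},
  {"dp": [0.005,0.01,0],"angular": [0,0,0],"gripper": 58},
  {"dp": [0,0,0],"angular": [0,0,0],"gripper": 68},
  {"dp": [0,0,0],"angular": [0,0,0],"gripper": 72},
  {"dp": [0,0,0],"angular": [0,0,0],"gripper": 72},
  {"dp": [0,0,0],"angular": [0,0,0],"gripper": 72},
  {"dp": [0,0,0],"angular": [0,0,0],"gripper": 72},
])

```text
clock: 15.55
position: [0.6693, -0.1701, 0.0274]
ee_rot: [0.605, 0.685, 0.18, -0.363]
contact_force: [0.0, 0.4, -0.2]
width: 0.0722
```

```bash
python3 chk.py
```

```text
-70 257 38.8
-60 579 38.8
-50 541 39.0
-40 453 38.9
-30 386 39.0
-20 419 39.0
x min [-69.26260968]
y at -70 [-36.1  36. ]
y at -60 [-36.3  36.3]
y at -50 [-36.3  36.2]
y at -40 [-39.3  39.3]
plaque in holder mm [-10.1   0.3  37.8] pitch 45.7 roll z -0.003 F [ 0.4 -0.9  1.1] clock 15.6 w 0.072
heading err deg -0.14
```

Released; force zero. Retreat straight back along the tool axis.

arm_command([
  {"dp": [-0.05,0,0],"angular": [0,0,0],"gripper": 72},
  {"dp": [-0.1,0,0],"angular": [0,0,0],"gripper": 72},
  {"dp": [-0.15,0,0],"angular": [0,0,0],"gripper": 72},
  {"dp": [-0.2,0,0],"angular": [0,0,0],"gripper": 72},
  {"dp": [-0.2,0,0],"angular": [0,0,0],"gripper": 72},
  {"dp": [-0.2,0,0],"angular": [0,0,0],"gripper": 72},
  {"dp": [-0.15,0,0],"angular": [0,0,0],"gripper": 72},
  {"dp": [-0.05,0,0],"angular": [0,0,0],"gripper": 72},
])

```text
clock: 16.6
position: [0.5735, -0.1425, 0.1273]
ee_rot: [0.606, 0.685, 0.179, -0.363]
contact_force: [0.1, 1.0, 0.0]
width: 0.0723
```

```bash
python3 chk.py; python3 -c "
from h import *
d=shot('scene');w=load('wrist')
a=cv2.resize(d['image'][140:270,140:320],None,fx=2.7,fy=2.7,interpolation=cv2.INTER_CUBIC);b=cv2.resize(w['image'][60:300,150:380],None,fx=1.3,fy=1.46,interpolation=cv2.INTER_CUBIC)
b=cv2.resize(b,(300,a.shape[0]));cv2.imwrite('pics/k.png',cv2.convertScaleAbs(np.hstack([a,b]),alpha=1.3))"
```

```text
-70 110 37.8
-60 139 39.0
-50 126 39.1
-40 125 39.0
-30 107 39.2
-20 113 39.2
x min [-69.5527823]
y at -70 [-24.   24.6]
y at -60 [-26.   27.2]
y at -50 [-25.7  26.8]
y at -40 [-26.1  27.1]
plaque in holder mm [-109.9    0.6  138.1] pitch 45.6 roll z -0.002 F [ 0.3 -0.3  0.2] clock 16.65 w 0.0721
heading err deg -0.25
```

View pics/k.png

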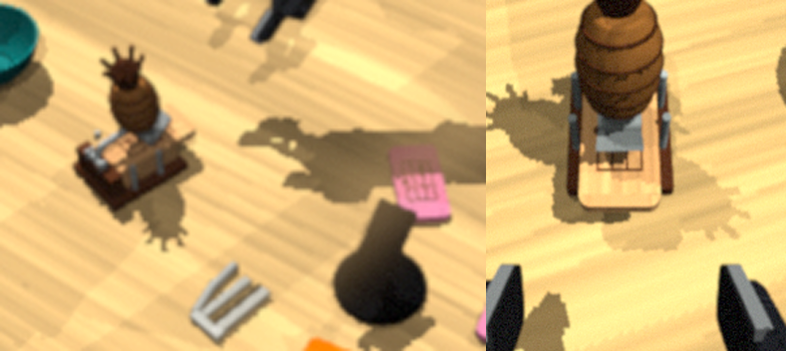

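```bash
python3 -c "
from h import *
print(sign_off())"
```

```text
the job is handed in; nothing more can be done
None
```

The plywood plaque is off the phone stand and under the weighted arm, lying flat on the pile and home against the back wall. I handed the job in at about 17 s.

I gripped the plaque by its long sides near its upper end and lifted it off the stand. I then levelled it with the hand leaning back 45° and pushed it in under the lip until it met the wall at roughly 16–23 N. After that I let go and backed straight out.

**Last checks after backing away:**
- **Position:** the free end measures x = -69.5 mm in the holder's frame, against the -69 wanted. It is centred to about 0.5 mm.
- **Height:** the top sits level at 39 mm, which matches lying flat on the pile.
- **Arm and robot:** the pictures show the arm resting on the plaque, and the hand measured near-zero force and was clear of everything.
- **Bystanders:** the capo looked undisturbed in the last picture, as did the part of the bowl that showed. The harmonica was out of that picture, but the robot never went near it.

I could not check the pile's own position directly, because the new plaque covers its front end. The pile was only ever pushed towards the wall.

Two readings were slightly off. The holder's base corners fitted about 3 pixels worse than its pins and lip. The plaque also pressed down on the pile with about 10–18 N while it was being pushed in.

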